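# Press the row of tube stoppers home

## Task

The five tubes in the curved rack have loose stoppers standing proud: trace along the row with a fingertip, starting at the tube next to the rack's loop handle and going in order to the far end, and gently press each stopper fully home as you come to it. Do not lift or carry anything, do not shove or tip the rack, and until the last stopper is down keep the fingertip within about 5 cm of the row. Leave the jar, bottle, pen and slide box where they are.

Things in the scene. Friction and masses are not known exactly. Their poses are not given: they have to be found in the camera images.
- rack: Loose red rack, 0.8 kg, bent into an arc of radius 120 mm about rack (x, y) = (-0.12, 0). Origin: on the table under the middle tube; z up. Tubes 1-5 at (-0.019, 0.064), (-0.005, 0.034), (0, 0), (-0.005, -0.034), (-0.019, -0.064) m. A loop handle (8 mm bar, 51 mm up) sticks out 50 mm at the +y end, beyond tube 1. Foot plate 66 mm wide; deck 36 mm wide, top 54 mm up.
- stopper1_top (a point): Centre of the top face of stopper 1, a black rubber push-in stopper with a flat round head 16 mm across and 9 mm high, the one next to the loop handle. Its top is 83 mm above the table when fully home (head against the tube's mouth), up to 91 mm when proud.
- stopper1 (a joint): How far stopper 1 has been pushed down, m: 0 = 8 mm proud, 0.008 = fully home (a hard stop). It slides straight down, moves at about 4 N, stays where it is left, and cannot be pulled out.
- stopper2_top (a point): Centre of the top face of stopper 2, a black rubber push-in stopper with a flat round head 16 mm across and 9 mm high. Its top is 83 mm above the table when fully home (head against the tube's mouth), up to 91 mm when proud.
- stopper2 (a joint): How far stopper 2 has been pushed down, m: 0 = 8 mm proud, 0.008 = fully home (a hard stop). It slides straight down, moves at about 4 N, stays where it is left, and cannot be pulled out.
- stopper3_top (a point): Centre of the top face of stopper 3, a black rubber push-in stopper with a flat round head 16 mm across and 9 mm high. Its top is 83 mm above the table when fully home (head against the tube's mouth), up to 91 mm when proud.
- stopper3 (a joint): How far stopper 3 has been pushed down, m: 0 = 8 mm proud, 0.008 = fully home (a hard stop). It slides straight down, moves at about 4 N, stays where it is left, and cannot be pulled out.
- stopper4_top (a point): Centre of the top face of stopper 4, a black rubber push-in stopper with a flat round head 16 mm across and 9 mm high. Its top is 83 mm above the table when fully home (head against the tube's mouth), up to 91 mm when proud.
- stopper4 (a joint): How far stopper 4 has been pushed down, m: 0 = 8 mm proud, 0.008 = fully home (a hard stop). It slides straight down, moves at about 4 N, stays where it is left, and cannot be pulled out.
- stopper5_top (a point): Centre of the top face of stopper 5, a black rubber push-in stopper with a flat round head 16 mm across and 9 mm high, the one farthest from the handle. Its top is 83 mm above the table when fully home (head against the tube's mouth), up to 91 mm when proud.
- stopper5 (a joint): How far stopper 5 has been pushed down, m: 0 = 8 mm proud, 0.008 = fully home (a hard stop). It slides straight down, moves at about 4 N, stays where it is left, and cannot be pulled out.
- jar: White specimen jar with a red lid, 54 mm across, 62 mm high, loose on the table. Origin: centre of the underside. Not part of the job.
- bottle: White reagent bottle, 48 mm across, 105 mm high, loose on the table. Origin: centre of the underside. Not part of the job.
- pen: Marker pen lying flat, 130 mm long along its y axis, 11 mm thick, loose on the table. Origin: centre of the underside. Not part of the job.
- slidebox: Grey box for slides with a white lid, 87 x 62 mm, 34 mm high, loose on the table. Origin: centre of the underside. Not part of the job.
Mind the look-alikes: they are no part of the job. Of the things like the rack, leave any that is yellow; of the rest the smaller one is meant.

How it is judged:
By the outcome, as a careful person would: the job done as asked, in the order asked, and still so for the second after the job is handed in, with the robot touching nothing.
It also fails if it takes over 43 s, if anything falls off the work surface, if the arm or the gripper's body presses on something with over 40 N, if the wrist force passes 120 N, or if a joint passes its speed limit or range.

## Robot

A 6-joint arm with a two-finger parallel gripper is mounted at the origin on the work surface. World frame = base frame: x ahead of the robot, y to its left, z up, the work surface at z = 0. Lengths are in m, angles in rad, forces in N, time in s.
With the tool pointing down it reaches from about 0.375 to 0.9 m from the base axis. Payload 3.1 kg.
Tool frame: the origin (TCP) lies midway between the tips of the shut fingers; the grasp point (between the pads) lies 19 mm behind it; x points along the fingers, z is the direction in which the jaws open and shut, and the axes are right-handed (so a half turn about x gives the same grasp; the last joint's range is limited). The gripper opens to 85 mm and grips with 20 to 120 N. Pads are 22 mm wide; open, the fingers measure 114 mm over their backs; the gripper's body (76 mm by 85 mm) begins 54 mm behind the grasp point. The pads swing forward as they close: fully open they stand 13 mm farther back than shut.
Start: joints at [0.996, 0.527, 1.433, -0, 1.181, -0.178], TCP at [0.242, 0.576, 0.231] pointing down, gripper open.
Joint ranges: [-3.08, 3.08], [-0.75, 2.2], [0.22, 2.44], [-1.43, 4.57], [0, 2.65], [-2.85, 2.85]. Speed limits (rad/s): [2.79, 2.79, 3.14, 3.14, 3.14, 3.14].

## Interface

Orientations are given as a unit quaternion [x, y, z, w].
In Python, from station import status, snapshot, camera_params, ticket gives the robot as it stands.
- The arm moves only by the tool arm_command, never from a script. Its argument "series" is a list that holds one entry, the list of rows, each a list of 4 numbers: the shift along the tool's x, y, z in mm, then the turn about the tool's x in rad. A call has 1 to 10 rows; each row shifts and turns the commanded pose from where the row before left it, along the tool's axes as they then stand; what a row does not reach is not made up. A row lasts 1/10 s, in which the tool goes at most 50 mm and 8.59 degrees, less where a joint would pass 70% of its speed; a pose out of reach is approached as far as the arm can. A call is refused whole if a number of a shift passes 50 or a number of a turn 0.15, either way. A call with a gripper value outside its range is refused whole. "jaw" is the opening in per cent of the stroke, from 0 (shut) to 100 (fully open), set as the call begins (left out, the last holds). The fingers move at their own pace and stop on an object; "force" is the grip in N (left out, the last holds). Time passes only in rows, so rows that do not move let the fingers close. It gives the time, the measured TCP pose, the force and the opening at its end, in the units of the state.
- status.sense(): the state, without advancing time (a new reading comes with each control period).
- snapshot(name): name is "scene" or "top" or "wrist"; returns the picture (480x640x3 uint8, red, green, blue); there is no depth.
- camera_params(name): a dict with "fovy" (degrees; the focal length in pixels is half the picture's height over the tangent of half this angle, whatever the lens; pixels are square), "cx", "cy" (the principal point, pixels), "k1" (the pictures are not rectified: a ray, as slopes to the right and down, at radius r is drawn at 1 + k1 r^2 times it, then the intrinsics apply), "extrinsics" (4x4, takes a point from camera to world coordinates); the wrist camera has in their place "mount" (4x4, takes a point from camera to tool coordinates, whose origin is the TCP and whose axes are the tool frame's). Camera axes: x right, y down, z forward; pixel columns grow to the right and rows downward; lengths in m; the calibration is good to about 2 mm. A picture is of the moment at which its call begins: read the wrist's pose just before it. camera_params takes no time and is no camera call.
- ticket.sign_off(): hands the job in, once; it reports no verdict.
The state is a dict: "t": time; "q": joint angles; "qd": joint speeds; "tau": joint torques, N m; "tcp_pos": TCP position; "tool_rot": TCP orientation; "force": force on the tool from outside, world axes, zero at the start; "ft_torque": the same for the moment, N m; "finger_gap": opening from 0.0 (shut) to 1.0 (fully open).
Only numpy, scipy, OpenCV 4.12 (cv2) and the standard library are available. Lean on these libraries where they do the work, as an engineer would, in place of code of your own. Each camera call takes 0.05 s, during which the arm holds its last target. There are 200 camera calls.

## Working session

There is one attempt and no reset: what is moved stays moved. The work goes in short steps, Python scripts to look and compute and a tool call to move; the robot and the scene stay as the last step left them, time stands still between calls to the robot, and variables do not carry over. Pictures are saved under pics/ and viewed, about 8 in all and at most 12, crops included, and the job is handed in when it is done.

Besides the shell and the picture viewer there is one more tool, called after "Request:" as name([rows], argument=value, ...), one row to a line, values as JSON. arm_command: Moves the arm, as the interface text tells. Its arguments: {"type":"object","properties":{"series":{"type":"array"},"jaw":{"type":"number"},"force":{"type":"number"}},"required":["series"]}

```bash
mkdir -p pics
cat > h.py <<'E'
import numpy as np, cv2
from station import status, snapshot, camera_params, ticket
from scipy.spatial.transform import Rotation as R
def ext(name,s=None):
    p=camera_params(name)
    if name!="wrist": return p,np.array(p["extrinsics"])
    s=s or status.sense(); T=np.eye(4); T[:3,:3]=R.from_quat(s["tool_rot"]).as_matrix(); T[:3,3]=s["tcp_pos"]
    return p,T@np.array(p["mount"])
def cam(p):
    f=240/np.tan(np.radians(p["fovy"])/2)
    return np.array([[f,0,p["cx"]],[0,f,p["cy"]],[0,0,1]]),np.array([p["k1"],0,0,0,0.])
def cast(p,E,uv,z):
    K,d=cam(p); n=cv2.undistortPoints(np.array(uv,float).reshape(-1,1,2),K,d).reshape(-1,2)
    r=np.c_[n,np.ones(len(n))]@E[:3,:3].T; o=E[:3,3]
    return o+r*((z-o[2])/r[:,2:3])
def proj(p,E,X):
    K,d=cam(p); I=np.linalg.inv(E)
    return cv2.projectPoints(np.array(X,float).reshape(-1,1,3),cv2.Rodrigues(I[:3,:3])[0],I[:3,3],K,d)[0].reshape(-1,2)
def save(img,n): cv2.imwrite("pics/"+n,cv2.cvtColor(img,cv2.COLOR_RGB2BGR))
E
python3 - <<'E'
from h import *
for n in("top","scene"): save(snapshot(n),n+"1.png"); print(camera_params(n))
s=status.sense(); print(s["tool_rot"],s["t"],s["force"])
print(R.from_quat(s["tool_rot"]).as_matrix().round(3), camera_params("wrist"))
E
```

```text
{'fovy': 57.691335731039764, 'cx': 311.60662085338436, 'cy': 236.58083837250607, 'k1': 0.03203242416548644, 'extrinsics': array([[-0.23833279, -0.95132282,  0.19540312,  0.429092  ],
       [-0.97117445,  0.23258613, -0.05219071,  0.06611059],
       [ 0.00420216, -0.20220927, -0.97933332,  0.73619122],
       [ 0.        ,  0.        ,  0.        ,  1.        ]])}
{'fovy': 45.3367609224708, 'cx': 328.2561154509681, 'cy': 230.96152014896956, 'k1': -0.015577975767534995, 'extrinsics': array([[-0.73574109,  0.3630153 , -0.57175601,  1.24631941],
       [ 0.6769418 ,  0.4201661 , -0.60432627,  0.7417076 ],
       [ 0.02085281, -0.83167322, -0.5548737 ,  0.72600707],
       [ 0.        ,  0.        ,  0.        ,  1.        ]])}
[-0.39192309  0.58939542  0.39135422  0.58809116] 0.1 [-0.83870535  0.21611465  0.70741174]
[[-0.001 -0.922  0.386]
 [-0.002  0.386  0.922]
 [-1.     0.    -0.002]] {'fovy': 59.90058739434226, 'cx': 319.02252054163034, 'cy': 238.2967293748564, 'k1': 0.01520869618170611, 'mount': array([[ 6.34529211e-05, -2.59956203e-01,  9.65620406e-01,
        -1.41641584e-01],
       [ 1.69282866e-04, -9.65620391e-01, -2.59956210e-01,
         6.53596478e-02],
       [ 9.99999984e-01,  1.79957971e-04, -1.72653034e-05,
        -3.71152655e-05],
       [ 0.00000000e+00,  0.00000000e+00,  0.00000000e+00,
         1.00000000e+00]])}
```

View pics/top1.png

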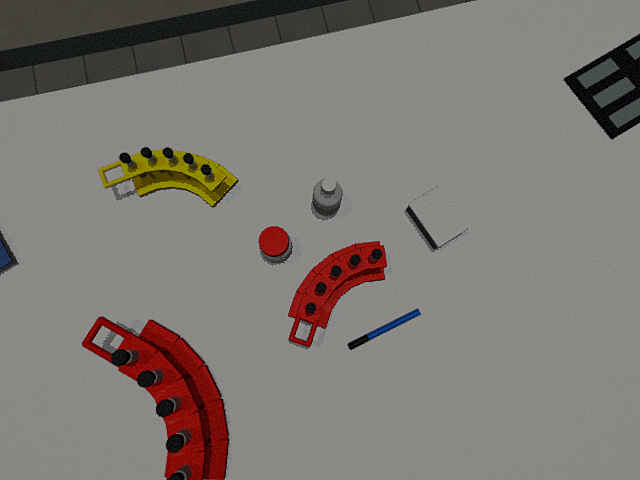

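View pics/scene1.png

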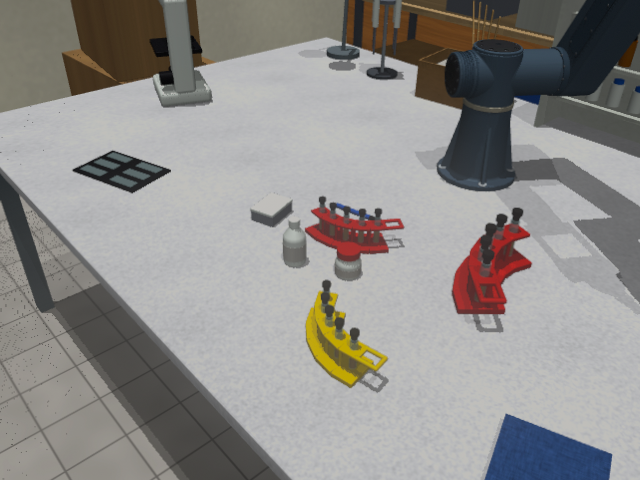

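The top view shows three racks: yellow, a large red one, and the small red one, which is the target. The small rack's handle is at about (303,332), and stoppers 1 to 5 are at about (310,309), (320,289), (335,271), (355,260) and (376,255). In the scene view its handle is at (400,225) and stopper 1 at (378,213).

```bash
cat >> h.py <<'E'
MOD=np.array([[-.019,.064],[-.005,.034],[0,0],[-.005,-.034],[-.019,-.064]])
def fit(P):  # rigid 2D
    a=MOD-MOD.mean(0); b=P-P.mean(0)
    th=np.arctan2((a[:,0]*b[:,1]-a[:,1]*b[:,0]).sum(),(a*b).sum())
    M=np.array([[np.cos(th),-np.sin(th)],[np.sin(th),np.cos(th)]])
    t=P.mean(0)-M@MOD.mean(0); Q=MOD@M.T+t
    return th,t,Q,P-Q
def blobs(img,near,thr=50,rad=12,amin=20):
    m=(img.max(2)<thr).astype(np.uint8)
    n,l,st,c=cv2.connectedComponentsWithStats(m)
    out=[]
    for u in near:
        k=[i for i in range(1,n) if st[i,4]>=amin and np.hypot(*(c[i]-u))<rad]
        k=min(k,key=lambda i:np.hypot(*(c[i]-u))) if k else None
        out.append((c[k],st[k]) if k else None)
    return out
E
python3 - <<'E'
from h import *
near={"top":[(310,309),(320,289),(335,271),(355,260),(376,255)],"scene":[(378,213),(361,215),(346,211),(333,208),(322,201)]}
ray={}
for n in near:
    img=cv2.cvtColor(cv2.imread(f"pics/{n}1.png"),cv2.COLOR_BGR2RGB)
    b=blobs(img,near[n],70,10,8)
    print(n,[(x[0].round(1).tolist(),x[1].tolist()) if x else None for x in b])
    p,E=ext(n)
    if all(x is not None for x in b):
        P=cast(p,E,[x[0] for x in b],.083); th,t,Q,r=fit(P[:,:2]); print(th,t,Q.round(4).tolist(),(r*1000).round(1).tolist())
E
```

```text
top [([310.3, 307.5], [305, 302, 11, 12, 92]), ([320.6, 287.4], [316, 282, 10, 12, 96]), ([335.6, 271.0], [331, 265, 11, 13, 100]), ([354.5, 260.1], [349, 254, 12, 15, 112]), ([375.5, 254.7], [369, 249, 13, 13, 114])]
0.4343969808118242 [0.49948579 0.00902579] [[0.4553, 0.0591], [0.4806, 0.0378], [0.4995, 0.009], [0.5093, -0.0239], [0.5092, -0.057]] [[0.4, -0.4], [0.3, -1.0], [-0.1, -0.2], [-0.6, 0.7], [-0.0, 0.8]]
scene [([377.5, 212.2], [375, 209, 6, 8, 38]), ([361.6, 212.6], [359, 209, 6, 8, 38]), ([346.2, 210.0], [343, 207, 7, 8, 39]), ([332.5, 205.9], [330, 203, 6, 8, 36]), ([321.7, 200.1], [319, 197, 6, 8, 35])]
0.4525080689338329 [0.50086377 0.00779727] [[0.4558, 0.057], [0.4815, 0.0362], [0.5009, 0.0078], [0.5112, -0.025], [0.5118, -0.0581]] [[-0.2, -0.0], [1.1, -0.2], [-0.9, -0.7], [-0.3, 0.6], [0.3, 0.3]]
```

Both views agree to about 2 mm. Next I'll move above stopper 1 with the jaws shut.

Request:
arm_command([
  [[0, -15, -15, 0], [0, -25, -25, 0], [0, -30, -30, 0], [0, -30, -30, 0], [0, -30, -30, 0], [0, -30, -30, 0], [0, -30, -30, 0], [0, -30, -30, 0], [0, -30, -30, 0], [0, -30, -30, 0]],
], jaw=0)

```text
t: 1.1
tcp_pos: [0.3917, 0.2083, 0.2312]
tool_rot: [-0.392, 0.589, 0.392, 0.589]
force: [0.9, 0.1, -0.2]
finger_gap: -0.001
```

Request:
arm_command([
  [[0, -30, -30, 0], [0, -30, -30, 0], [0, -30, -30, 0], [0, -20, -20, 0], [10, -7, -5, 0], [10, 0, 0, 0], [0, 0, 0, 0], [0, 0, 0, 0]],
])

```text
t: 1.9
tcp_pos: [0.4536, 0.06, 0.2105]
tool_rot: [-0.391, 0.589, 0.393, 0.588]
force: [0.5, -1.0, -0.3]
finger_gap: 0.0
```

Run:
```python
from h import *
s=status.sense(); img=snapshot("wrist"); save(img,"w1.png")
print(s["t"],s["tcp_pos"],s["force"],s["finger_gap"],R.from_quat(s["tool_rot"]).as_matrix().round(4).tolist())
p,E=ext("wrist",s)
Q=np.array([[0.4555,.058],[.481,.037],[.5002,.0084],[.5102,-.0244],[.5105,-.0576]])
print(proj(p,E,np.c_[Q,np.full(5,.087)]).round(0), proj(p,E,[s["tcp_pos"]]))
```

```text
1.9 [0.45361536 0.06003394 0.21054351] [ 0.47213945 -0.95190117 -0.31600633] 0.00025890962824101806 [[-0.0027, -0.923, 0.3849], [0.0007, 0.3849, 0.923], [-1.0, 0.0028, -0.0004]]
[[317. 234.]
 [303. 279.]
 [276. 318.]
 [240. 346.]
 [198. 363.]] [[319.12283704 309.5480503 ]]
```

View pics/w1.png

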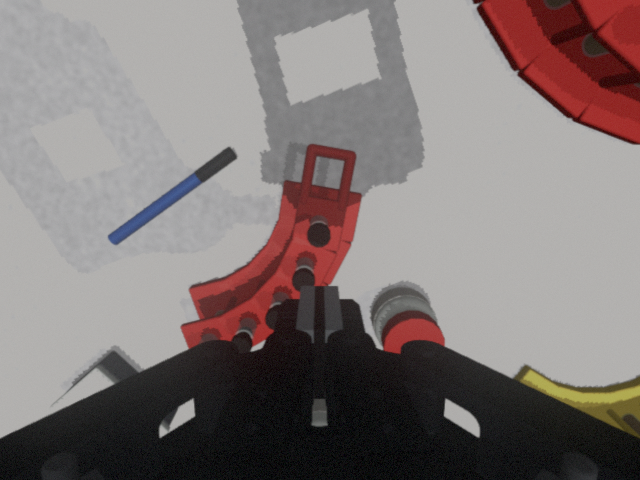

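The handle is at (330,175) and stopper 1 at (318,232), against a prediction of (317,234). Stopper 2 is at (303,278), so the estimate is good. I'll descend onto stopper 1.

Request:
arm_command([
  [[20, -2.5, -1, 0], [30, 0, 0, 0], [30, 0, 0, 0], [20, 0, 0, 0], [10, 0, 0, 0], [0, 0, 0, 0]],
])

```text
t: 2.55
tcp_pos: [0.4562, 0.0576, 0.1006]
tool_rot: [-0.391, 0.589, 0.393, 0.588]
force: [-1.3, -0.5, -0.4]
finger_gap: 0.001
```

Request:
arm_command([
  [[4, 0, 0, 0], [3, 0, 0, 0], [2, 0, 0, 0], [2, 0, 0, 0], [2, 0, 0, 0], [0, 0, 0, 0]],
])

```text
t: 3.15
tcp_pos: [0.4573, 0.0568, 0.0885]
tool_rot: [-0.392, 0.588, 0.391, 0.589]
force: [0.5, 1.0, 1.2]
finger_gap: -0.002
```

Request:
arm_command([
  [[2, 0, 0, 0], [1.5, 0, 0, 0], [1, 0, 0, 0], [0, 0, 0, 0]],
])

```text
t: 3.55
tcp_pos: [0.4573, 0.0567, 0.0837]
tool_rot: [-0.392, 0.589, 0.391, 0.589]
force: [1.1, -0.8, 2.4]
finger_gap: -0.002
```

Request:
arm_command([
  [[1, 0, 0, 0], [1, 0, 0, 0], [0, 0, 0, 0]],
])

```text
t: 3.85
tcp_pos: [0.4573, 0.0568, 0.0829]
tool_rot: [-0.392, 0.588, 0.391, 0.589]
force: [-1.2, -0.3, 14.4]
finger_gap: -0.002
```

Run:
```python
from h import *
s=status.sense(); img=snapshot("wrist"); sc=snapshot("scene"); save(cv2.resize(np.hstack([img[180:380,200:440],sc[140:240+100,300:540]]),None,fx=1.6,fy=1.6),"w2.png")
print(s["tcp_pos"],s["force"])
```

```text
[0.4572915  0.0567664  0.08290644] [-1.1989189  -0.34976461 14.37895263]
```

View pics/w2.png

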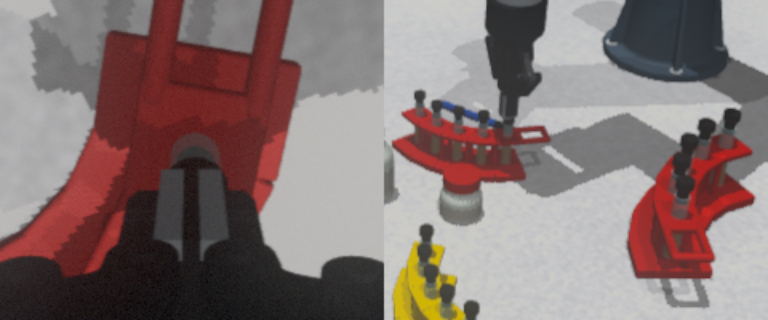

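The left crop shows the fingertip on stopper 1's head, and the right crop shows the rack upright. A force of 14 N at z = 83 mm means the hard stop, so stopper 1 is home. Next is stopper 2.

Request:
arm_command([
  [[-8, 0, 0, 0], [-10, 0, 0, 0], [0, -14, -4, 0], [0, -15.5, -5, 0], [0, 0, 0, 0], [6, 0, 0, 0], [3, 0, 0, 0], [2, 0, 0, 0], [2, 0, 0, 0], [1, 0, 0, 0]],
])

```text
t: 4.95
tcp_pos: [0.4797, 0.0372, 0.0856]
tool_rot: [-0.392, 0.589, 0.392, 0.588]
force: [-1.4, -1.9, 4.7]
finger_gap: -0.0
```

Request:
arm_command([
  [[1, 0, 0, 0], [1, 0, 0, 0], [1, 0, 0, 0], [1, 0, 0, 0], [0, 0, 0, 0]],
])

```text
t: 5.45
tcp_pos: [0.4799, 0.0372, 0.0829]
tool_rot: [-0.392, 0.589, 0.392, 0.588]
force: [-4.8, -1.6, 15.2]
finger_gap: -0.002
```

Request:
arm_command([
  [[-8, 0, 0, 0], [-10, 0, 0, 0], [0, -14, -9, 0], [0, -16, -10, 0], [0, 0, 0, 0], [6, 0, 0, 0], [3, 0, 0, 0], [2, 0, 0, 0], [2, 0, 0, 0], [1, 0, 0, 0]],
])

```text
t: 6.45
tcp_pos: [0.5004, 0.0079, 0.0857]
tool_rot: [-0.392, 0.589, 0.392, 0.588]
force: [-1.8, -2.5, 3.7]
finger_gap: -0.0
```

Request:
arm_command([
  [[1, 0, 0, 0], [1, 0, 0, 0], [1, 0, 0, 0], [1, 0, 0, 0], [0, 0, 0, 0]],
])

```text
t: 6.95
tcp_pos: [0.5005, 0.0081, 0.0829]
tool_rot: [-0.392, 0.589, 0.392, 0.589]
force: [-4.4, -2.4, 14.1]
finger_gap: 0.001
```

Request:
arm_command([
  [[-8, 0, 0, 0], [-10, 0, 0, 0], [0, -10, -13, 0], [0, -11.5, -13, 0], [0, 0, 0, 0], [6, 0, 0, 0], [3, 0, 0, 0], [2, 0, 0, 0], [2, 0, 0, 0], [1, 0, 0, 0]],
])

```text
t: 7.95
tcp_pos: [0.5099, -0.024, 0.0856]
tool_rot: [-0.391, 0.589, 0.392, 0.588]
force: [-3.1, -0.4, 4.4]
finger_gap: 0.001
```

Request:
arm_command([
  [[1, 0, 0, 0], [1, 0, 0, 0], [1, 0, 0, 0], [1, 0, 0, 0], [0, 0, 0, 0]],
])

```text
t: 8.45
tcp_pos: [0.51, -0.024, 0.0829]
tool_rot: [-0.391, 0.589, 0.392, 0.588]
force: [-5.0, -0.2, 13.6]
finger_gap: -0.003
```

Run:
```python
from h import *
img=snapshot("wrist"); sc=snapshot("scene"); save(cv2.resize(np.hstack([img[140:380,160:440],sc[120:360,260:500]]),None,fx=1.5,fy=1.5),"w3.png")
```

```text
(no output)
```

View pics/w3.png

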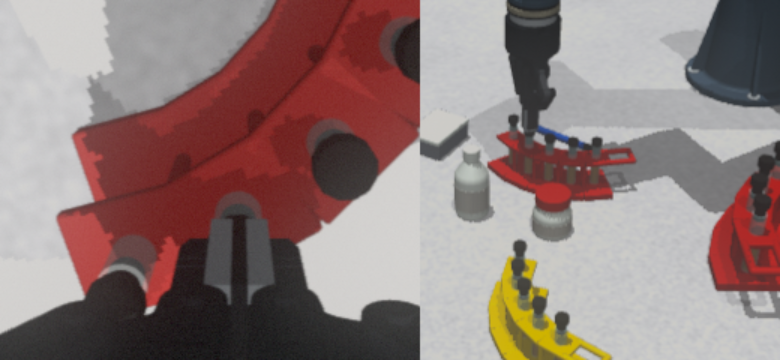

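The fingertip is centred on stopper 4 and the rack hasn't moved. Stopper 5 (lower left of the wrist crop) still stands proud, with its glass rim showing. Next is stopper 5.

Request:
arm_command([
  [[-8, 0, 0, 0], [-10, 0, 0, 0], [0, -6.5, -15, 0], [0, -7, -16, 0], [0, 0, 0, 0], [6, 0, 0, 0], [3, 0, 0, 0], [2, 0, 0, 0], [2, 0, 0, 0], [1, 0, 0, 0]],
])

```text
t: 9.55
tcp_pos: [0.5108, -0.0574, 0.0857]
tool_rot: [-0.391, 0.589, 0.392, 0.589]
force: [-1.1, 1.2, 2.9]
finger_gap: -0.0
```

Request:
arm_command([
  [[1, 0, 0, 0], [1, 0, 0, 0], [1, 0, 0, 0], [1, 0, 0, 0], [0, 0, 0, 0]],
])

```text
t: 10.05
tcp_pos: [0.5109, -0.0576, 0.0829]
tool_rot: [-0.391, 0.589, 0.392, 0.589]
force: [-3.2, 4.4, 13.7]
finger_gap: 0.0
```

Stopper 5 is home. Now I'll retreat straight up and check.

Request:
arm_command([
  [[-8, 0, 0, 0], [-20, 0, 0, 0], [-30, 0, 0, 0], [-30, 0, 0, 0], [-30, 0, 0, 0], [-20, 20, 0, 0], [0, 30, 0, 0], [0, 30, 0, 0], [0, 10, 0, 0], [0, 0, 0, 0]],
])

```text
t: 11.05
tcp_pos: [0.4276, -0.0232, 0.2199]
tool_rot: [-0.392, 0.589, 0.392, 0.589]
force: [-0.3, 0.0, -0.3]
finger_gap: 0.002
```

Run:
```python
from h import *
s=status.sense(); print(s["t"],s["tcp_pos"],s["force"])
sc=snapshot("scene"); wr=snapshot("wrist"); save(np.hstack([cv2.resize(sc[170:280,280:430],(600,440),interpolation=cv2.INTER_CUBIC)]),"f1.png")
top=snapshot("top"); near={"top":[(310,309),(320,289),(335,271),(355,260),(376,255)],"scene":[(378,215),(361,216),(346,213),(333,209),(322,203)]}
for n,im in(("top",top),("scene",sc)):
    b=blobs(im,near[n],70,10,8); p,E=ext(n); print(n,[x[0].round(1).tolist() if x else None for x in b])
    if all(x is not None for x in b):
        th,t,Q,r=fit(cast(p,E,[x[0] for x in b],.079)[:,:2]); print(th,t)
```

```text
11.05 [ 0.42756322 -0.02322022  0.21991451] [-0.28141332  0.04430971 -0.32824401]
top [[310.4, 307.6], [320.4, 287.6], [335.6, 271.3], None, None]
scene [[375.1, 215.8], [361.8, 214.6], [346.4, 212.3], [332.6, 207.7], [321.8, 201.8]]
0.39904479119803643 [0.50358286 0.00887704]
```

View pics/f1.png

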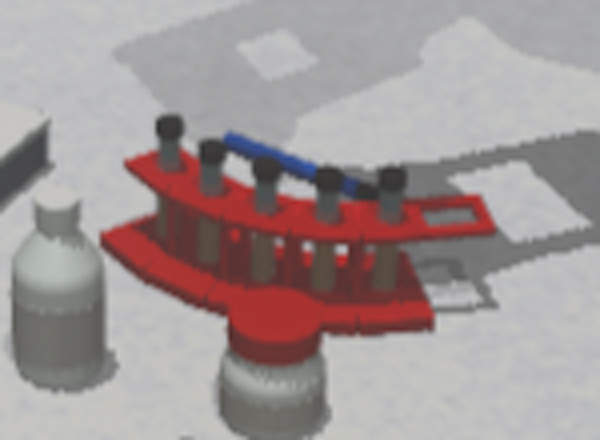

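All five heads sit level in the scene view, and the jar, bottle and pen are still in place. The blob for stopper 1 merged with the pen cap, so I'll check once more with the wrist camera for glass rims under the heads.

Run:
```python
from h import *
s=status.sense(); w=snapshot("wrist"); p,E=ext("wrist",s); t=snapshot("top"); a=cv2.cvtColor(cv2.imread("pics/top1.png"),cv2.COLOR_BGR2RGB)
Q=np.array([[0.4555,.058],[.481,.037],[.5002,.0084],[.5102,-.0244],[.5105,-.0576]])
print(proj(p,E,np.c_[Q,np.full(5,.083)]).round(0).tolist())
save(np.vstack([cv2.resize(np.hstack([a[180:360,230:480],t[180:360,230:480]]),(780,281)),cv2.resize(w[60:360,:],(640,300))[:, :640] if 0 else cv2.copyMakeBorder(w[150:450],0,0,0,140,cv2.BORDER_CONSTANT)]),"f2.png")
```

```text
[[445.0, 212.0], [428.0, 256.0], [399.0, 294.0], [361.0, 322.0], [319.0, 338.0]]
```

View pics/f2.png

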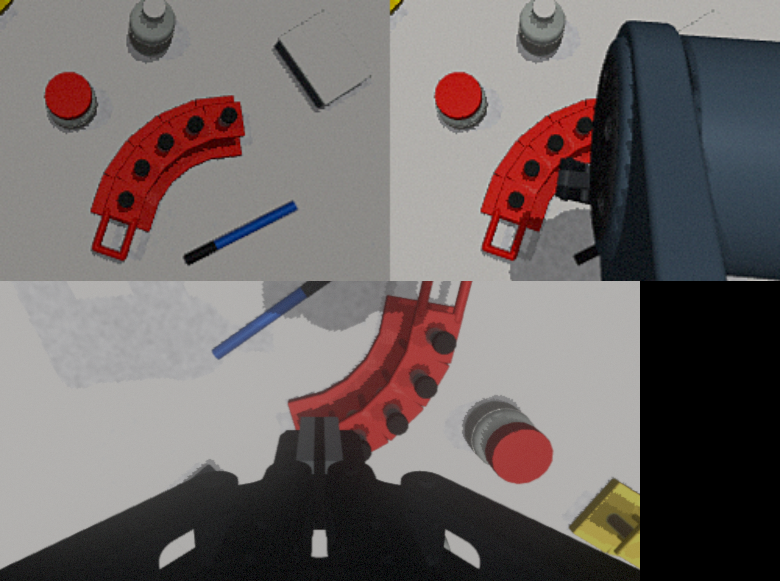

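The rack, jar, bottle and pen haven't moved. Stopper heads 1 to 3 sit within about 2 px of where heads at 83 mm should appear, and the robot is clear of everything.

```bash
python3 -c "
from station import ticket; print(ticket.sign_off())"
```

```text
the job is handed in; nothing more can be done
None
```

I pressed all five stoppers of the small red rack home with the shut fingertips, in order from the handle end, and handed the job in at about 11 s of the 43 s allowed.

- **Pressing:** each press stopped hard at z = 82.9 mm with 13.6–15.2 N, matching the 83 mm given for fully home. Sideways force during the presses stayed at about 5 N.
- **Between tubes:** I rose only about 17 mm, so the fingertip stayed close to the row until the last stopper was down.
- **Rack and surroundings:** in the top view the visible stoppers of the rack stayed within about 0.3 px of their first positions. The jar, bottle and pen looked unmoved, and the robot ended clear of everything.

**Incomplete checks:**
- In the last top view the arm hid stoppers 4 and 5 and most of the slide box. For stoppers 4 and 5 I relied on the press readings and the scene view.
- In the last scene view, stopper 1's dark patch merged with the pen cap, which spoiled the rack pose fit from that view.
- Heads 2–5 came down about 2 px in the scene view, where I estimated about 4 px for a full 8 mm. They may have started less than 8 mm proud.

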